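# Lay the shoe-care kit out on its outline pads

### The job

Move the shoe horn, the boot pick, the heel cup and the polish tin from the black tray to the cork pads, each onto the outline that matches it, lying flat, covering its outline and pointing the same way as it. Set each one down rather than dropping it, and leave the mug and the brush where they are.

Things in the scene. Friction and masses are not known exactly. Their poses are not given: they have to be found in the camera images.
- horn: red plastic shoe horn, 150 mm long: handle 22 mm wide, 12 thick, at x = -105 to -25 mm; shallow blade with 10 mm lips, widening from 26 to 42 mm, at x = -25 to +45. Origin: underside, 30 mm from mid-length towards the blade end; x points to the blade end, z up. Starts flat in the low black tray (floor 3 mm, rim 8 mm high), x within 25 deg of world +x.
- pick: steel boot pick, 160 mm long: square handle 16 mm wide, 14 thick, at x = -110 to -10 mm; 8 mm shaft at x = -10 to +50, its end bent 22 mm to +y as a hook. Origin: underside, on the handle's line, 30 mm from mid-length towards the hook; x points to the hook end, z up. Starts flat in the low black tray (floor 3 mm, rim 8 mm high), x within 25 deg of world +x.
- heel: blue heel cup of firm plastic, 76 x 56 mm, 24 mm high: 6 mm floor, 5 mm wall on both straight sides (x = -47 to -5 mm) and round the rounded end; other end open. Spans x = -53 to +23. Origin: underside, 15 mm from mid-length towards the rounded end, where x points; z up. Starts flat in the low black tray (floor 3 mm, rim 8 mm high), x within 25 deg of world +x.
- tin: round shut tin of shoe polish with a yellow lid, 60 mm across, 25 mm high. Origin: centre of its underside, z up. Starts flat in the low black tray (floor 3 mm, rim 8 mm high). The four things lie there side by side about 104 mm apart, in shuffled order.
- horn_pad: cork pad 180 x 80 x 4 mm, fixed on a thin grey mat; its top is 7 mm above the work surface. Origin: middle of its underside, z up, x along its length. Pads lie side by side 104 mm apart, shuffled. Centred on it: a red shoe horn outline, blade end to +x. Horn right: axes parallel to the pad's, its origin 30 mm along the pad's +x.
- pick_pad: cork pad 180 x 80 x 4 mm, fixed on a thin grey mat; its top is 7 mm above the work surface. Origin: middle of its underside, z up, x along its length. Pads lie side by side 104 mm apart, shuffled. Centred on it: a black boot pick outline, hook end to +x. Pick right: axes parallel to the pad's, its origin 30 mm along the pad's +x.
- heel_pad: cork pad 180 x 80 x 4 mm, fixed on a thin grey mat; its top is 7 mm above the work surface. Origin: middle of its underside, z up, x along its length. Pads lie side by side 104 mm apart, shuffled. Centred on it: a blue heel cup outline, rounded end to +x. Cup right: axes parallel to the pad's, its origin 15 mm along the pad's +x.
- tin_pad: cork pad 180 x 80 x 4 mm, fixed on a thin grey mat; its top is 7 mm above the work surface. Origin: middle of its underside, z up, x along its length. Pads lie side by side 104 mm apart, shuffled. Centred on it: a yellow disc, 60 mm across, for the tin.
- mug: bystander: white mug, 74 mm across and 85 mm high, handle to its +y, standing on a blue ceramic coaster (96 mm across, 6 mm thick) beyond the tray and mat. Origin: centre of its underside.
- brush: bystander: wooden shoe brush, bristles down, 50 x 150 x 38 mm (long along its y), lying beyond the tray and mat beside the mug. Origin: centre of its underside.
There are look-alikes about, which are no part of the job. Several things have the shape of the horn; the one meant has the colours described above. Of the things like the heel, leave any that is green; of the rest the smaller one is meant.

How it is judged:
At the end, for the whole second after the job is handed in: Each of the four things lies flat (within 7 degrees) and at rest on its own pad; the horn, pick and heel cup are within 12 mm of their outline lengthwise and 14 mm sideways, the same way round and within 14 degrees of it; the tin's centre is within 12 mm of its disc's centre; nothing is held (angle between each of horn, tin, pick, heel's own z axis and vertical below 0.12 rad and z of horn in the frame of horn_pad between 0.001 and 0.008 m and x of horn in the frame of horn_pad between 0.018 and 0.042 m and y of horn in the frame of horn_pad between -0.014 and 0.014 m and x of horn_pad in the frame of horn between -0.042 and -0.018 m and angle between the x axis of horn and the x axis of horn_pad, either way round below 0.25 rad and linear speed of each of horn, tin, pick, heel below 0.02 m/s and angular speed of each of horn, tin, pick, heel below 0.2 rad/s and z of tin in the frame of tin_pad between 0.001 and 0.008 m and horizontal distance between tin and tin_pad below 0.012 m and z of pick in the frame of pick_pad between 0.001 and 0.008 m and x of pick in the frame of pick_pad between 0.018 and 0.042 m and y of pick in the frame of pick_pad between -0.014 and 0.014 m and x of pick_pad in the frame of pick between -0.042 and -0.018 m and angle between the x axis of pick and the x axis of pick_pad, either way round below 0.25 rad and z of heel in the frame of heel_pad between 0.001 and 0.008 m and x of heel in the frame of heel_pad between 0.003 and 0.027 m and y of heel in the frame of heel_pad between -0.014 and 0.014 m and x of heel_pad in the frame of heel between -0.027 and -0.003 m and angle between the x axis of heel and the x axis of heel_pad, either way round below 0.25 rad); the robot touches nothing.
It fails at once if the mug is knocked, shifted over 20 mm or tipped (distance of mug from where it was at the start of the episode above 0.02 m or angle between mug's own z axis and vertical above 0.3 rad).
It fails at once if the brush is shifted over 20 mm (distance of brush from where it was at the start of the episode above 0.02 m).
It fails at once if a thing is dropped or thrown (moves faster than 0.7 m/s with no finger on it: a fall of over 25 mm) ((linear speed of horn above 0.7 m/s and contact force between the fingers and horn below 0.1 N) or (linear speed of tin above 0.7 m/s and contact force between the fingers and tin below 0.1 N) or (linear speed of pick above 0.7 m/s and contact force between the fingers and pick below 0.1 N) or (linear speed of heel above 0.7 m/s and contact force between the fingers and heel below 0.1 N)).
It also fails if it takes over 120 s, if anything falls off the work surface, if the arm or the gripper's body presses on something with over 40 N, if the wrist force passes 120 N, or if a joint passes its speed limit or range.

### The arm

A 7-joint arm with a two-finger parallel gripper is mounted at the origin on the work surface. World frame = base frame: x ahead of the robot, y to its left, z up, the work surface at z = 0. Lengths are in m, angles in rad, forces in N, time in s.
With the tool pointing down it reaches from about 0.425 to 0.95 m from the base axis. Payload 16.7 kg.
Tool frame: the origin (TCP) lies midway between the tips of the shut fingers; the grasp point (between the pads) lies robot.hold_point_z behind it (robot.hold_point_z is the distance from the TCP to the grasp point, in m); z points along the fingers, y is the direction in which the jaws open and shut (so a half turn about z gives the same grasp; the last joint's range is limited). The gripper opens to 94 mm and grips with 3 to 60 N. Pads are 16 mm wide; open, the fingers measure 119 mm over their backs; the gripper's body (75 mm by 177 mm) begins 78 mm behind the grasp point.
Start: joints at [1.153, 0.426, 0.074, 1.606, -0.034, 1.111, -0.067], TCP at [0.179, -0.651, 0.181] pointing down, gripper open.
Joint ranges: [-2.85, 2.85], [-0.5, 2.14], [-1.23, 1.37], [0.21, 2.46], [-1.02, 4.16], [0.16, 2.05], [-2.73, 2.73]. Speed limits (rad/s): [1.89, 1.89, 2.39, 2.39, 3.01, 3.01, 3.01].

### API

Orientations are given as a unit quaternion [x, y, z, w].
In Python, from rig import robot gives the robot as it stands.
- The arm moves only by the tool drive_tool, never from a script. Its argument "commands" is a list of rows, each a list of 3 entries, a list of its own where there are three numbers: the shift along the world's x, y, z in mm, then the turn, a rotation vector about the world's x, y, z in rad, then the closure, from -1 (fully open) to 1 (shut). In form: [[[tx, ty, tz], [ax, ay, az], gripper], ...]. A call has 1 to 8 rows; each row shifts and turns the commanded pose from where the row before left it; what a row does not reach is not made up. A row lasts 1/10 s, in which the tool goes at most 50 mm and 8.59 degrees, less where a joint would pass 70% of its speed; a pose out of reach is approached as far as the arm can. A call is refused whole if a number of a shift passes 50 or a number of a turn 0.15, either way. A call with a gripper value outside its range is refused whole. The fingers move at their own pace and stop on an object; "squeeze" is the grip in N (left out, the last holds). Time passes only in rows, so rows that do not move let the fingers close. It gives the time, the measured TCP pose, the force and the opening at its end, in the units of the state.
- robot.get_obs(): the state, without advancing time (a new reading comes with each control period).
- robot.camera(name): name is "scene" or "top"; returns the picture (384x512x3 uint8, blue, green, red); there is no depth.
- robot.camera_model(name): a dict with "fx", "fy", "cx", "cy" (pixels), "R" (3x3) and "t" (3): a world point X has camera coordinates R X + t. Camera axes: x right, y down, z forward; pixel columns grow to the right and rows downward; lengths in m; the calibration is good to about 2 mm. A picture is of the moment at which its call begins. camera_model takes no time and is no camera call.
- robot.finish_job(): hands the job in, once; it reports no verdict.
The state is a dict: "clock": time; "joints": joint angles; "joint_velocities": joint speeds; "effort": joint torques, N m; "ee_pos": TCP position; "ee_rot": TCP orientation; "wrist_force": force on the tool from outside, world axes, zero at the start; "moment": the same for the moment, N m; "grip_width": opening from 0.0 (shut) to 1.0 (fully open).
Only numpy, scipy, OpenCV 4.12 (cv2) and the standard library are available. Lean on these libraries where they do the work, as an engineer would, in place of code of your own. Each camera call takes 0.05 s, during which the arm holds its last target. There are 200 camera calls.

## Working session

There is one attempt and no reset: what is moved stays moved. The work goes in short steps, Python scripts to look and compute and a tool call to move; the robot and the scene stay as the last step left them, time stands still between calls to the robot, and variables do not carry over. Pictures are saved under pics/ and viewed, about 12 in all and at most 16, crops included, and the job is handed in when it is done.

Besides the shell and the picture viewer there is one more tool, called after "Call:" as name(argument=value, ...), one argument or row to a line, values as JSON. drive_tool: Moves the arm, as the interface text tells. Its arguments: {"type":"object","properties":{"commands":{"type":"array","items":{"type":"array"}},"squeeze":{"type":"number"}},"required":["commands"]}

```bash
mkdir -p pics; ls
python3 - <<'E'
from rig import robot
import cv2
for n in("top","scene"):
    im=robot.camera(n); cv2.imwrite(f"pics/{n}0.png",im)
    m=robot.camera_model(n); print(n,m)
print(robot.get_obs()); print(robot.hold_point_z)
E
```

```text
pics
top {'fx': 457.02218715720016, 'fy': 457.02218715720016, 'cx': 261.35011711029307, 'cy': 186.3162121764416, 'R': array([[ 0.02936135, -0.99930939, -0.02277411],
       [-0.98447335, -0.02496572, -0.17374962],
       [ 0.17306105,  0.02752203, -0.98452649]]), 't': array([-0.06840711,  0.51392241,  1.25820543])}
scene {'fx': 424.3160451001732, 'fy': 424.3160451001732, 'cx': 260.0109754153389, 'cy': 188.27502001285413, 'R': array([[ 0.49617855,  0.86820483, -0.0052163 ],
       [ 0.67540062, -0.3897524 , -0.62604079],
       [-0.5455647 ,  0.30710492, -0.77977286]]), 't': array([-0.22056321, -0.36533023,  1.76797175])}
{'clock': 0.1, 'joints': array([ 1.15350502,  0.4266842 ,  0.07385097,  1.60651533, -0.03409862,
        1.11077675, -0.06710509]), 'joint_velocities': array([-4.35427841e-04, -1.29743102e-03,  1.08251064e-04, -1.97914269e-03,
       -1.19774295e-03, -2.51045587e-05,  1.70274793e-03]), 'effort': array([ 1.00115390e-02, -9.37457514e+01,  3.67844716e+00, -4.55036366e+01,
       -4.84266446e-02,  1.67204003e-02,  1.32336336e-04]), 'ee_pos': array([ 0.1784736 , -0.65056024,  0.18054796]), 'ee_rot': array([ 9.91051435e-01,  1.33479352e-01, -1.14631020e-04, -5.50395407e-04]), 'wrist_force': array([-0.59223994, -0.07668379, -0.00491301]), 'moment': array([ 0.00838063,  0.01989317, -0.00235247]), 'grip_width': 1.0009330752277115}
0.0188
```

View pics/top0.png

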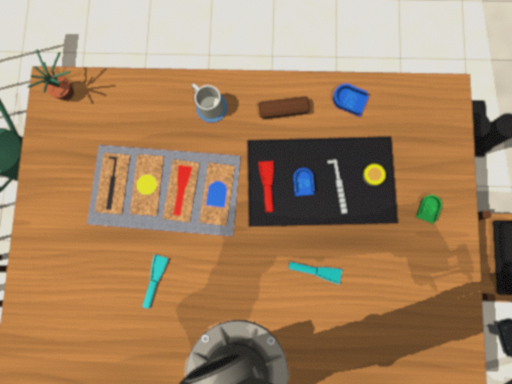

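View pics/scene0.png

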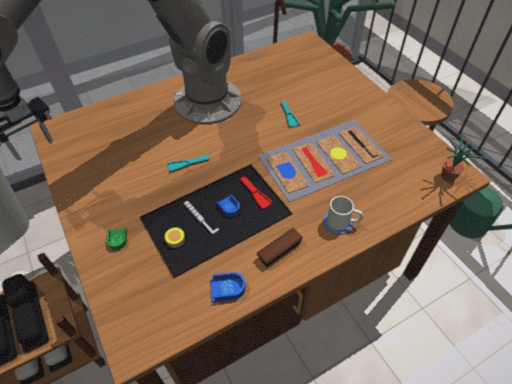

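The red horn is at (266,186), with cyan look-alikes at (154,281) and (316,272). The small blue cup is at (304,182), with a larger blue one at (351,99) and a green one at (429,208). The pick is at (338,186) and the tin at (374,174). The mug is at (208,102) and the brush at (285,107). The targets are the red horn and the smaller blue cup, both in the tray. I'll check that choice in a close crop.

```bash
cat > h.py <<'E'
import cv2, numpy as np
from rig import robot
def ray(n,px,z):
    m=robot.camera_model(n); px=np.atleast_2d(px).astype(float)
    d=np.c_[(px[:,0]-m["cx"])/m["fx"],(px[:,1]-m["cy"])/m["fy"],np.ones(len(px))]@m["R"]
    c=-m["R"].T@m["t"]; s=(z-c[2])/d[:,2]
    return c+d*s[:,None]
def proj(n,X):
    m=robot.camera_model(n); p=np.atleast_2d(X)@m["R"].T+m["t"]
    return np.c_[m["fx"]*p[:,0]/p[:,2]+m["cx"],m["fy"]*p[:,1]/p[:,2]+m["cy"]]
def crop(im,x0,y0,x1,y1,k): return cv2.resize(im[y0:y1,x0:x1],None,fx=k,fy=k,interpolation=cv2.INTER_CUBIC)
E
python3 - <<'E'
from h import *
im=cv2.imread("pics/top0.png")
cv2.imwrite("pics/crop0.png",crop(im,85,130,405,240,2.5))
hsv=cv2.cvtColor(im,cv2.COLOR_BGR2HSV)
b=im.astype(int)
masks={'red':(((hsv[...,0]<8)|(hsv[...,0]>172))&(hsv[...,1]>180)&(hsv[...,2]>120)),
'blue':((hsv[...,0]>100)&(hsv[...,0]<125)&(hsv[...,1]>170)&(hsv[...,2]>60)),
'yel':((hsv[...,0]>20)&(hsv[...,0]<35)&(hsv[...,1]>150)&(hsv[...,2]>120)),
'black':(b.max(2)<55),'white':(b.min(2)>105)}
for k,m in masks.items():
    m=m.astype(np.uint8); 
    cs,_=cv2.findContours(m,cv2.RETR_EXTERNAL,cv2.CHAIN_APPROX_NONE)
    for c in cs:
        x,y,w,h=cv2.boundingRect(c)
        if cv2.contourArea(c)<60 or not(85<x<405 and 130<y<235): continue
        inpad=x<240; z=.007 if inpad else .010
        P=ray("top",c[:,0]+0.,z)[:,:2]
        (cx,cy),(a,bb),_=cv2.minAreaRect((P*1000).astype(np.float32))
        mm=np.zeros(m.shape,np.uint8);cv2.drawContours(mm,[c],-1,1,-1)
        ys,xs=np.nonzero(mm);Q=ray("top",np.c_[xs,ys],z)[:,:2];mu=Q.mean(0)
        u=np.linalg.svd(Q-mu,full_matrices=False)[2][0];u*=np.sign(u[0])
        print(k,(x,y,w,h),"rect c %.0f %.0f size %.0f %.0f"%(cx,cy,a,bb),"mean",(mu*1000).round(),"ang %.1f"%np.degrees(np.arctan2(u[1],u[0])))
E
```

```text
red (174, 165, 18, 50) rect c 507 178 size 39 146 mean [517. 182.] ang -6.6
red (258, 161, 16, 51) rect c 524 -65 size 149 44 mean [534. -69.] ang 5.0
blue (208, 182, 18, 24) rect c 498 77 size 47 67 mean [496.  78.] ang -4.0
blue (293, 168, 22, 28) rect c 539 -176 size 80 61 mean [ 538. -176.] ang 3.7
yel (136, 174, 21, 21) rect c 521 287 size 61 59 mean [520. 287.] ang 46.1
yel (364, 164, 22, 21) rect c 567 -383 size 60 62 mean [ 567. -382.] ang -80.0
black (249, 138, 148, 87) rect c 544 -226 size 252 422 mean [ 541. -227.] ang -87.3
white (327, 159, 21, 55) rect c 529 -279 size 163 28 mean [ 527. -280.] ang 12.0
white (87, 145, 153, 91) rect c 507 234 size 430 241 mean [505. 233.] ang 86.9
```

View pics/crop0.png

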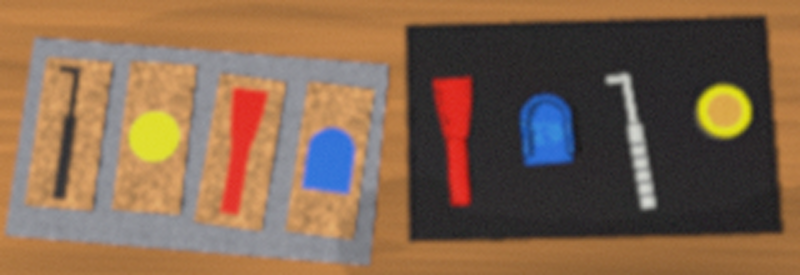

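The crop confirms it. The red horn (blade up), the small blue cup (round end up), the pick (hook up and left) and the yellow tin are in the tray. On the pads the order from left is pick, tin, horn, heel, with all +x ends up. Next I refine the poses using the right heights and the second camera.

Run:
```python
from h import *
for n in("top","scene"):
    im=cv2.imread(f"pics/{n}0.png"); hsv=cv2.cvtColor(im,cv2.COLOR_BGR2HSV); b=im.astype(int)
    m=robot.camera_model(n); print(n,"cam",(-m["R"].T@m["t"]).round(2))
    H,S,V=[hsv[...,i] for i in range(3)]
    ms={'red':((H<8)|(H>172))&(S>150)&(V>90),'blue':(H>100)&(H<125)&(S>140)&(V>60),
     'yel':(H>18)&(H<38)&(S>140)&(V>110),'white':(b.min(2)>105),'blk':(b.max(2)<75)}
    # tags: (mask, expected centre, z)
    for name,k,xy,z in [('horn','red',(.524,-.065),.010),('heel','blue',(.538,-.176),.018),('tin','yel',(.565,-.38),.026),('pick','white',(.529,-.279),.015),
      ('hornpad','red',(.507,.178),.007),('heelpad','blue',(.498,.077),.007),('tinpad','yel',(.52,.287),.007),('pickpad','blk',(.53,.39),.007)]:
        x,y=xy
        box=np.zeros(im.shape[:2],np.uint8)
        cor=np.array([[x+a*.088,y+c*.046,z] for a,c in((1,1),(1,-1),(-1,-1),(-1,1))])
        cv2.fillConvexPoly(box,proj(n,cor).round().astype(int),1)
        mm=(ms[k]&(box>0)).astype(np.uint8)
        ys,xs=np.nonzero(mm)
        Q=ray(n,np.c_[xs,ys],z)[:,:2]*1000
        if len(Q)<10: print(name,"none");continue
        if 'pick' in name:
            lo=Q[Q[:,0]<Q[:,0].min()+95]
        else: lo=Q
        u=np.linalg.svd(lo-lo.mean(0),full_matrices=False)[2][0];u*=np.sign(u[0]);v=np.array([-u[1],u[0]])
        s,t=(Q-lo.mean(0))@u,(Q-lo.mean(0))@v
        tc=0 if 'pick' in name else (t.min()+t.max())/2
        c=lo.mean(0)+u*(s.min()+s.max())/2+v*tc
        print(name,"ang %.1f"%np.degrees(np.arctan2(u[1],u[0])),"centre",c.round(1),"len %.0f wid %.0f"%(np.ptp(s),np.ptp(t)),len(Q))
```

```text
top cam [ 0.29 -0.09  1.33]
horn ang 5.5 centre [523.  -70.1] len 154 wid 45 592
heel ang 4.6 centre [ 538.5 -175.3] len 85 wid 62 564
tin ang -70.2 centre [ 563.5 -378.6] len 63 wid 62 377
pick ang 10.0 centre [ 528.4 -279.6] len 162 wid 33 326
hornpad ang -6.5 centre [505.3 183.7] len 150 wid 40 479
heelpad ang -6.3 centre [497.6  77.4] len 69 wid 50 371
tinpad ang 4.8 centre [519.3 286. ] len 64 wid 62 376
pickpad ang -3.3 centre [495.5 390.9] len 93 wid 9 85
scene cam [ 1.32 -0.49  1.15]
horn ang 4.9 centre [523.8 -66.6] len 156 wid 45 340
heel ang -9.3 centre [ 539.7 -174. ] len 94 wid 70 348
tin ang -13.0 centre [ 564.2 -377.7] len 63 wid 60 196
pick ang 10.0 centre [ 529.9 -278.2] len 163 wid 30 185
hornpad ang -6.3 centre [505.8 186. ] len 151 wid 41 248
heelpad ang -4.0 centre [497.9  79. ] len 69 wid 50 195
tinpad ang 85.0 centre [520.6 289.6] len 60 wid 59 155
pickpad ang -3.2 centre [523.  390.6] len 152 wid 12 54
```

Call:
drive_tool(
  commands=[
    [[32,23,0],[0,0,0],-1],
    [[32,23,0],[0,0,0],-1],
    [[32,23,0],[0,0,0],-1],
    [[32,23,0],[0,0,0],-1],
    [[32,23,0],[0,0,0],-1],
    [[32,23,0],[0,0,0],-1],
    [[32,23,0],[0,0,0],-1],
    [[32,23,0],[0,0,0],-1],
  ],
  squeeze=20,
)

```text
clock: 0.9
ee_pos: [0.4356, -0.4657, 0.181]
ee_rot: [0.991, 0.133, -0.0, -0.0]
wrist_force: [0.6, -0.8, 0.0]
grip_width: 0.994
```

Call:
drive_tool(
  commands=[
    [[32,22,0],[0,0,0],-1],
    [[32,22,-10],[0,0,0],-1],
    [[32,22,-30],[0,0,0],-1],
    [[33,22,-30],[0,0,0],-1],
    [[0,0,-40],[0,0,0],-1],
    [[0,0,-30],[0,0,0],-1],
    [[0,0,0],[0,0,0],-1],
  ],
)

```text
clock: 1.6
ee_pos: [0.561, -0.377, 0.0366]
ee_rot: [0.991, 0.134, -0.003, -0.002]
wrist_force: [-0.7, -0.3, -0.3]
grip_width: 1.001
```

Run:
```python
from h import *
im=robot.camera("scene");a=proj("scene",[.56,-.378,.03])[0].astype(int)
t=robot.camera("top");b=proj("top",[.56,-.378,.03])[0].astype(int)
f=lambda i,p:crop(i,p[0]-60,p[1]-60,p[0]+60,p[1]+60,3.3)
cv2.imwrite("pics/tin1.png",np.hstack([f(im,a),f(t,b)]));print(a,b,im.shape)
```

```text
[173 233] [374 174] (384, 512, 3)
```

View pics/tin1.png

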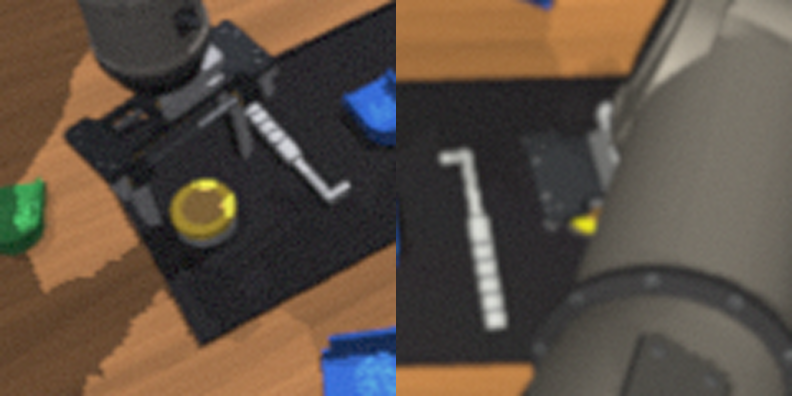

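The tin (crop 203,205) sits between the finger tips, and the pick is clear of the right finger. Now I descend and grip.

Call:
drive_tool(
  commands=[
    [[2,-1,-20],[0,0,0],-1],
    [[0,0,-6],[0,0,0],-1],
    [[0,0,0],[0,0,0],1],
    [[0,0,0],[0,0,0],1],
    [[0,0,0],[0,0,0],1],
    [[0,0,0],[0,0,0],1],
    [[0,0,0],[0,0,0],1],
  ],
  squeeze=20,
)

```text
clock: 2.4
ee_pos: [0.5657, -0.38, 0.0156]
ee_rot: [0.991, 0.133, 0.0, 0.0]
wrist_force: [-0.6, -0.3, 0.1]
grip_width: 0.612
```

Call:
drive_tool(
  commands=[
    [[0,0,15],[0,0,0],1],
    [[0,0,35],[0,0,0],1],
    [[0,10,40],[0,0,0],1],
    [[0,40,0],[0,0,0],1],
    [[-5,42,0],[0,0,0],1],
    [[-5,42,0],[0,0,0],1],
    [[-5,42,0],[0,0,0],1],
    [[-5,42,0],[0,0,0],1],
  ],
)

```text
clock: 3.2
ee_pos: [0.5455, -0.1604, 0.1065]
ee_rot: [0.991, 0.133, 0.001, 0.0]
wrist_force: [1.1, 1.1, -0.4]
grip_width: 0.005
```

Call:
drive_tool(
  commands=[
    [[-5,42,0],[0,0,0],1],
    [[-5,42,0],[0,0,0],1],
    [[-5,42,0],[0,0,0],1],
    [[-5,42,0],[0,0,0],1],
    [[-5,42,0],[0,0,0],1],
    [[0,42,0],[0,0,0],1],
    [[0,42,0],[0,0,0],1],
    [[0,42,0],[0,0,0],1],
  ],
)

```text
clock: 4.0
ee_pos: [0.5207, 0.1758, 0.1065]
ee_rot: [0.991, 0.133, 0.001, 0.0]
wrist_force: [0.7, -1.0, -0.1]
grip_width: 0.006
```

The fingers are shut, so the tin was lost. I'll look.

Run:
```python
from h import *
im=robot.camera("scene");cv2.imwrite("pics/s2.png",im);cv2.imwrite("pics/s2c.png",crop(im,80,130,400,330,2.5))
```

```text
(no output)
```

View pics/s2c.png

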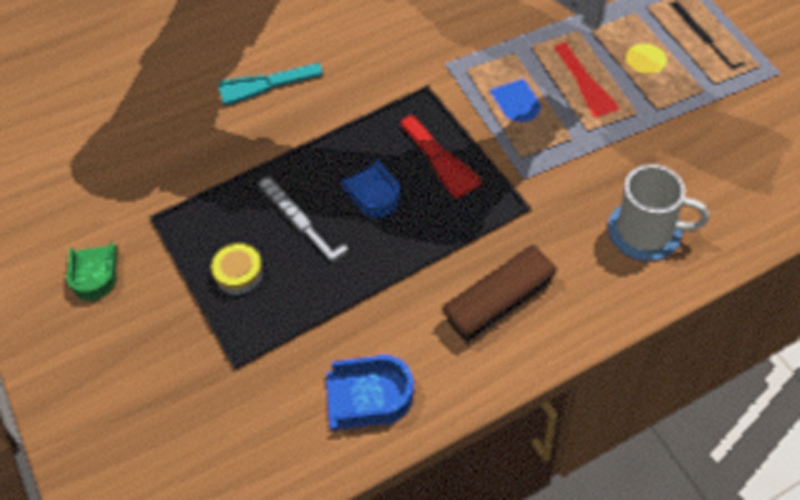

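Run:
```python
from h import *
for n,f in(("scene","pics/s2.png"),("scene","pics/scene0.png"),("top",None),("top","pics/top0.png")):
    im=cv2.imread(f) if f else robot.camera(n)
    H,S,V=cv2.split(cv2.cvtColor(im,cv2.COLOR_BGR2HSV))
    m=((H>14)&(H<38)&(S>110)&(V>110)).astype(np.uint8)
    box=np.zeros_like(m); p=proj(n,[.565,-.38,.026])[0].round().astype(int); cv2.circle(box,p,22,1,-1)
    box2=m&box
    cs,_=cv2.findContours(box2,0,2);c=max(cs,key=cv2.contourArea)
    q=ray(n,[cv2.minEnclosingCircle(c)[0]],.026)[0];r=ray(n,c[:,0],.026)
    print(n,f,(q*1000).round(1),np.ptp(r,0).round(4)*1000)
o=robot.get_obs();print(o["ee_pos"],o["grip_width"])
```

```text
scene pics/s2.png [ 564.7 -377.8   26. ] [62.5 61.5  0. ]
scene pics/scene0.png [ 565.1 -377.7   26. ] [62.2 61.5  0. ]
top None [ 563.1 -378.3   26. ] [65.  63.4  0. ]
top pics/top0.png [ 562.  -378.3   26. ] [59.5 63.3  0. ]
[0.52016514 0.18038486 0.10651956] 0.003621737923181801
```

The tin hasn't moved, so the fingers simply hadn't gripped yet. The arm is by the pads now, so I'll do the horn first and wait for the grip to settle.

Call:
drive_tool(
  commands=[
    [[-1,-40,0],[0,0,-0.06],-1],
    [[-1,-42,0],[0,0,-0.06],-1],
    [[-1,-42,0],[0,0,-0.056],-1],
    [[-1,-42,0],[0,0,0],-1],
    [[-1,-42,0],[0,0,0],-1],
    [[0,-40,0],[0,0,0],-1],
    [[0,0,-40],[0,0,0],-1],
    [[0,0,0],[0,0,0],-1],
  ],
  squeeze=40,
)

```text
clock: 4.9
ee_pos: [0.5132, -0.0752, 0.063]
ee_rot: [0.999, 0.045, -0.002, -0.0]
wrist_force: [0.3, 1.0, -0.4]
grip_width: 0.649
```

```bash
cat > st.py <<'E'
from h import *
from scipy.spatial.transform import Rotation as R
o=robot.get_obs();x=R.from_quat(o["ee_rot"]).as_matrix()[:,0]
print((o["ee_pos"]*1000).round(1),"ang %.1f"%np.degrees(np.arctan2(x[1],x[0])),"w %.1f mm"%(o["grip_width"]*94),o["wrist_force"].round(1),o["clock"])
E
python3 st.py
```

```text
[513.2 -75.2  63. ] ang 5.1 w 61.0 mm [ 0.3  1.  -0.4] 4.9
```

Call:
drive_tool(
  commands=[
    [[0,0,0],[0,0,0],-1],
    [[0,0,0],[0,0,0],-1],
    [[0,0,0],[0,0,0],-1],
  ],
)

```text
clock: 5.2
ee_pos: [0.5165, -0.0732, 0.0666]
ee_rot: [0.999, 0.047, 0.001, 0.0]
wrist_force: [0.0, -0.0, 0.1]
grip_width: 0.903
```

Call:
drive_tool(
  commands=[
    [[-1,5,-25],[0,0,0],-1],
    [[0,0,-25],[0,0,0],-1],
    [[0,0,-9],[0,0,0],-1],
    [[0,0,0],[0,0,0],1],
    [[0,0,0],[0,0,0],1],
    [[0,0,0],[0,0,0],1],
    [[0,0,0],[0,0,0],1],
    [[0,0,0],[0,0,0],1],
  ],
)

```text
clock: 6.0
ee_pos: [0.515, -0.069, 0.0068]
ee_rot: [0.999, 0.046, 0.0, 0.0]
wrist_force: [-0.0, -0.7, -0.2]
grip_width: 0.613
```

Call:
drive_tool(
  commands=[
    [[0,0,0],[0,0,0],1],
    [[0,0,0],[0,0,0],1],
    [[0,0,0],[0,0,0],1],
    [[0,0,0],[0,0,0],1],
    [[0,0,0],[0,0,0],1],
    [[0,0,0],[0,0,0],1],
  ],
)

```text
clock: 6.6
ee_pos: [0.5145, -0.0689, 0.0061]
ee_rot: [0.999, 0.046, -0.0, -0.0]
wrist_force: [0.3, 1.0, 0.6]
grip_width: 0.102
```

Call:
drive_tool(
  commands=[
    [[0,0,0],[0,0,0],1],
    [[0,0,0],[0,0,0],1],
    [[0,0,0],[0,0,0],1],
  ],
)

```text
clock: 6.9
ee_pos: [0.5146, -0.0689, 0.0062]
ee_rot: [0.999, 0.046, 0.0, -0.0]
wrist_force: [0.2, 0.2, 0.9]
grip_width: 0.001
```

```bash
python3 st.py
python3 - <<'E'
from h import *
im=robot.camera("scene");a=proj("scene",[.52,-.07,.03])[0].astype(int)
cv2.imwrite("pics/horn1.png",crop(im,a[0]-60,a[1]-45,a[0]+60,a[1]+45,6))
E
```

```text
[514.6 -68.9   6.2] ang 5.3 w 0.1 mm [0.2 0.2 0.9] 6.9
```

View pics/horn1.png

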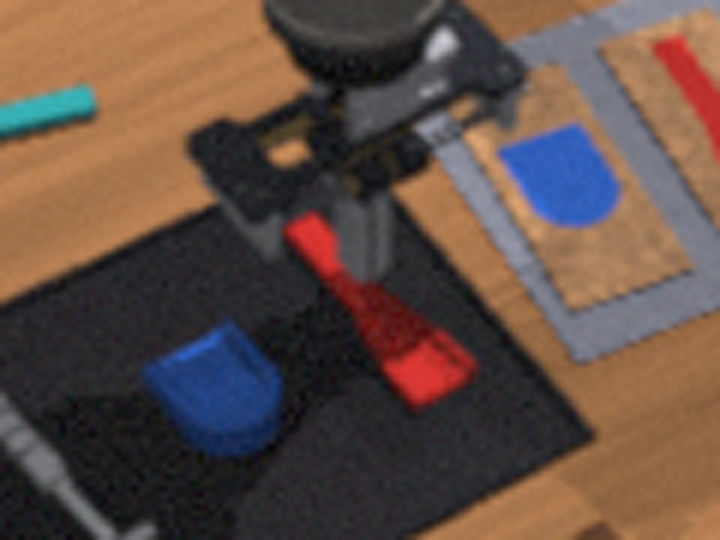

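The fingers seem to straddle the handle (crop 260–370,240), though the width reading says shut. A small lift will tell.

Call:
drive_tool(
  commands=[
    [[0,0,5],[0,0,0],1],
    [[0,0,8],[0,0,0],1],
    [[0,0,0],[0,0,0],1],
    [[0,0,0],[0,0,0],1],
  ],
)

```text
clock: 7.35
ee_pos: [0.5149, -0.069, 0.0196]
ee_rot: [0.999, 0.046, 0.0, 0.0]
wrist_force: [0.0, 0.2, -0.2]
grip_width: 0.004
```

```bash
python3 st.py
python3 - <<'E'
from h import *
im=robot.camera("scene");a=proj("scene",[.52,-.07,.03])[0].astype(int)
cv2.imwrite("pics/horn2.png",crop(im,a[0]-60,a[1]-45,a[0]+60,a[1]+45,6))
E
```

```text
[514.9 -69.   19.6] ang 5.3 w 0.4 mm [ 0.   0.2 -0.2] 7.35
```

View pics/horn2.png

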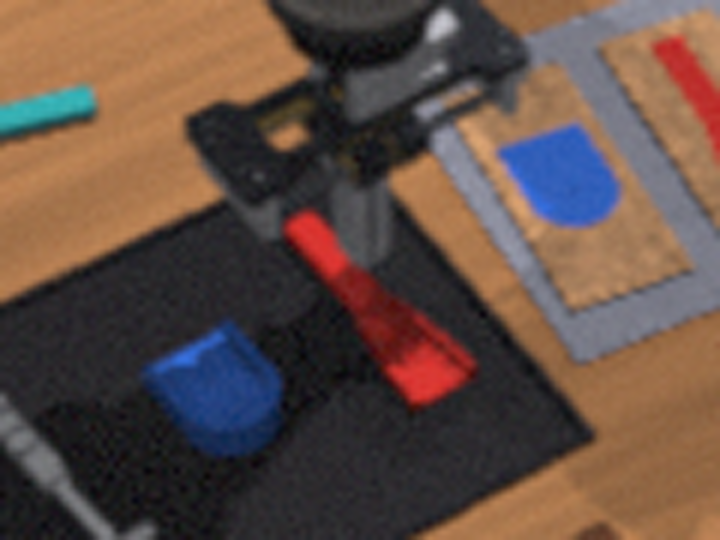

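The horn stayed down. The fingers look about half open in the picture, so the width reading disagrees with the camera. I'll go back down, keep closing and look again.

Call:
drive_tool(
  commands=[
    [[0,0,-13],[0,0,0],1],
    [[0,0,0],[0,0,0],1],
    [[0,0,0],[0,0,0],1],
    [[0,0,0],[0,0,0],1],
    [[0,0,0],[0,0,0],1],
    [[0,0,0],[0,0,0],1],
    [[0,0,0],[0,0,0],1],
    [[0,0,0],[0,0,0],1],
  ],
  squeeze=40,
)

```text
clock: 8.2
ee_pos: [0.5146, -0.0689, 0.0063]
ee_rot: [0.999, 0.046, 0.0, -0.0]
wrist_force: [0.4, -1.1, -0.3]
grip_width: 0.007
```

```bash
python3 st.py
python3 - <<'E'
from h import *
im=robot.camera("scene");a=proj("scene",[.52,-.07,.03])[0].astype(int)
A=crop(im,a[0]-45,a[1]-45,a[0]+35,a[1]+45,5)
im=robot.camera("top");a=proj("top",[.52,-.07,.03])[0].astype(int)
B=crop(im,a[0]-40,a[1]-45,a[0]+40,a[1]+45,5)
cv2.imwrite("pics/horn3.png",np.hstack([A,B]))
print(proj("scene",robot.get_obs()["ee_pos"]))
E
```

```text
[514.6 -68.9   6.3] ang 5.3 w 0.7 mm [ 0.4 -1.1 -0.3] 8.2
[[252.72661583 189.78999375]]
```

View pics/horn3.png

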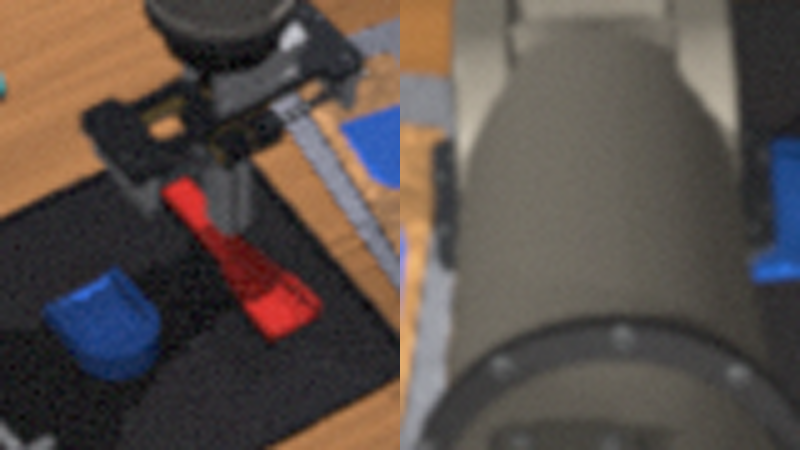

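Re-reading the picture, the two bars at crop (210–252,200) are the shut finger pair in the middle of the body. They shut above the horn, to its side, with their tips off from where the reported TCP projects (about 218,243). With the untouched tin, this suggests the reported TCP height is off. I'll probe the flat heel pad with the shut fingers to measure the offset.

Call:
drive_tool(
  commands=[
    [[0,0,40],[0,0,0],1],
    [[-2,30,0],[0,0,0],1],
    [[-2,40,0],[0,0,0],1],
    [[-2,40,0],[0,0,0],1],
    [[-5,37,0],[0,0,0],1],
    [[0,0,-20],[0,0,0],1],
    [[0,0,0],[0,0,0],1],
    [[0,0,0],[0,0,0],1],
  ],
)

```text
clock: 9.1
ee_pos: [0.5033, 0.0774, 0.0262]
ee_rot: [0.999, 0.046, -0.001, 0.0]
wrist_force: [0.1, -0.1, -0.2]
grip_width: 0.001
```

```bash
python3 st.py
python3 - <<'E'
from h import *
im=robot.camera("scene");p=proj("scene",robot.get_obs()["ee_pos"])[0]
a=p.astype(int)
A=crop(im,a[0]-50,a[1]-50,a[0]+50,a[1]+40,6)
q=((p-(a-50)+.5)*6).astype(int);cv2.drawMarker(A,tuple(int(v) for v in q),(0,255,0),cv2.MARKER_CROSS,20,1)
cv2.imwrite("pics/probe.png",A);print(a,p,q)
E
```

```text
[503.3  77.4  26.2] ang 5.2 w 0.1 mm [ 0.1 -0.1 -0.2] 9.1
[287 167] [287.32040538 167.91017106] [304 308]
```

View pics/probe.png

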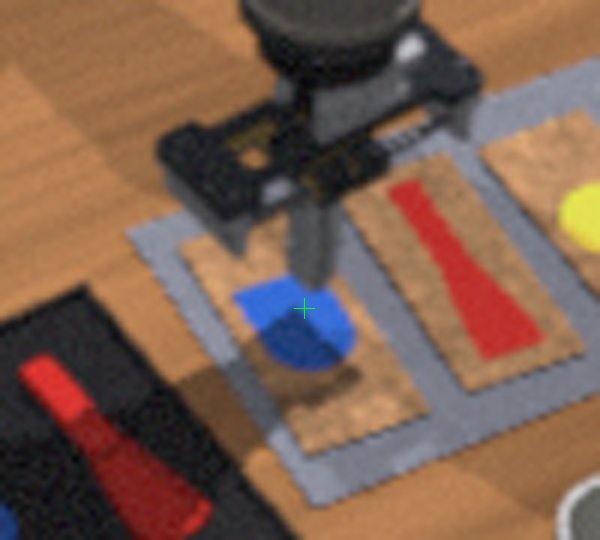

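The shut tips show at (318,285), against the reported TCP at (304,308). The tips are truly higher, and perhaps shifted sideways. I'll probe down gently.

Call:
drive_tool(
  commands=[
    [[0,0,-10],[0,0,0],1],
    [[0,0,-5],[0,0,0],1],
    [[0,0,-3],[0,0,0],1],
    [[0,0,0],[0,0,0],1],
  ],
)

```text
clock: 9.55
ee_pos: [0.5033, 0.0778, 0.0077]
ee_rot: [0.999, 0.046, -0.0, 0.0]
wrist_force: [-0.1, 0.1, 0.4]
grip_width: 0.008
```

Call:
drive_tool(
  commands=[
    [[0,0,-3],[0,0,0],1],
    [[0,0,-2],[0,0,0],1],
    [[0,0,0],[0,0,0],1],
  ],
)

```text
clock: 9.85
ee_pos: [0.5035, 0.0781, 0.003]
ee_rot: [0.999, 0.046, -0.0, -0.0]
wrist_force: [-0.2, 0.7, -0.5]
grip_width: 0.004
```

Call:
drive_tool(
  commands=[
    [[0,0,-3],[0,0,0],1],
    [[0,0,0],[0,0,0],1],
  ],
)

```text
clock: 10.05
ee_pos: [0.5034, 0.0781, -0.0001]
ee_rot: [0.999, 0.046, -0.0, 0.0]
wrist_force: [-1.2, -0.1, -0.6]
grip_width: 0.005
```

Call:
drive_tool(
  commands=[
    [[0,0,-3],[0,0,0],1],
    [[0,0,0],[0,0,0],1],
  ],
)

```text
clock: 10.25
ee_pos: [0.5034, 0.078, -0.0031]
ee_rot: [0.999, 0.046, -0.0, 0.0]
wrist_force: [1.4, 1.0, 0.4]
grip_width: 0.005
```

Call:
drive_tool(
  commands=[
    [[0,0,-2],[0,0,0],1],
    [[0,0,0],[0,0,0],1],
  ],
)

```text
clock: 10.45
ee_pos: [0.5035, 0.0781, -0.005]
ee_rot: [0.999, 0.046, -0.0, -0.0]
wrist_force: [0.1, 0.3, 0.8]
grip_width: 0.003
```

Call:
drive_tool(
  commands=[
    [[0,0,-2],[0,0,0],1],
    [[0,0,0],[0,0,0],1],
  ],
)

```text
clock: 10.65
ee_pos: [0.5034, 0.0781, -0.0071]
ee_rot: [0.999, 0.046, -0.0, -0.0]
wrist_force: [0.7, -0.9, 0.6]
grip_width: 0.004
```

Call:
drive_tool(
  commands=[
    [[0,0,-2],[0,0,0],1],
    [[0,0,0],[0,0,0],1],
  ],
)

```text
clock: 10.85
ee_pos: [0.5034, 0.078, -0.0091]
ee_rot: [0.999, 0.046, -0.0, 0.0]
wrist_force: [-0.2, 0.6, -0.3]
grip_width: 0.011
```

Call:
drive_tool(
  commands=[
    [[0,0,-2],[0,0,0],1],
    [[0,0,0],[0,0,0],1],
  ],
)

```text
clock: 11.05
ee_pos: [0.5034, 0.0781, -0.0111]
ee_rot: [0.999, 0.046, -0.0, -0.0]
wrist_force: [-0.2, -0.3, 0.2]
grip_width: 0.002
```

Call:
drive_tool(
  commands=[
    [[0,0,-2],[0,0,0],1],
    [[0,0,0],[0,0,0],1],
  ],
)

```text
clock: 11.25
ee_pos: [0.5035, 0.0781, -0.0131]
ee_rot: [0.999, 0.046, -0.0, 0.0]
wrist_force: [-0.5, 0.2, 0.3]
grip_width: 0.005
```

```bash
python3 st.py
python3 - <<'E'
from h import *
im=robot.camera("scene");p=proj("scene",robot.get_obs()["ee_pos"])[0]
a=np.array([287,167])
A=crop(im,a[0]-30,a[1]-30,a[0]+30,a[1]+20,11)
q=((p-(a-30)+.5)*11);cv2.drawMarker(A,tuple(int(v) for v in q),(0,255,0),cv2.MARKER_CROSS,20,1)
cv2.imwrite("pics/probe2.png",A);print(p,q)
E
```

```text
[503.5  78.1 -13.1] ang 5.3 w 0.5 mm [-0.5  0.2  0.3] 11.25
[286.9958989  175.05487587] [335.45488791 424.10363452]
```

View pics/probe2.png

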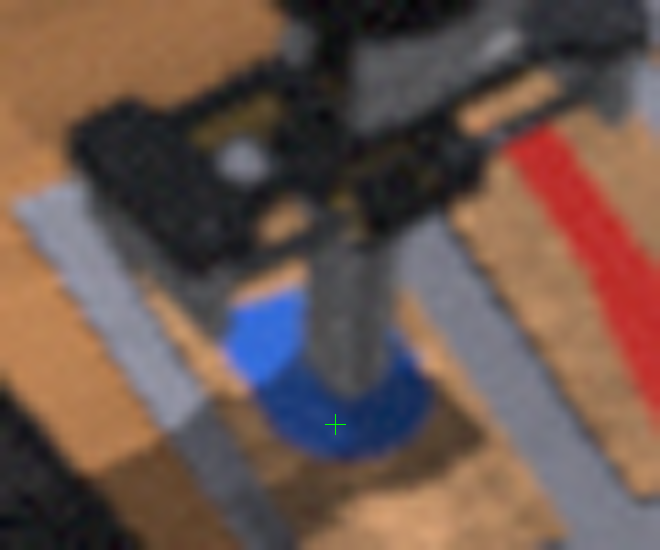

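Call:
drive_tool(
  commands=[
    [[0,0,-2],[0,0,0],1],
    [[0,0,0],[0,0,0],1],
  ],
)

```text
clock: 11.5
ee_pos: [0.5035, 0.0781, -0.015]
ee_rot: [0.999, 0.046, -0.0, -0.0]
wrist_force: [0.9, -1.0, 0.6]
grip_width: 0.001
```

Call:
drive_tool(
  commands=[
    [[0,0,-2],[0,0,0],1],
    [[0,0,0],[0,0,0],1],
  ],
)

```text
clock: 11.7
ee_pos: [0.5037, 0.0781, -0.0169]
ee_rot: [0.999, 0.046, 0.0, -0.0]
wrist_force: [-0.0, 0.1, 0.1]
grip_width: 0.005
```

Call:
drive_tool(
  commands=[
    [[0,0,-2],[0,0,0],1],
    [[0,0,0],[0,0,0],1],
  ],
)

```text
clock: 11.9
ee_pos: [0.5038, 0.0781, -0.0173]
ee_rot: [0.999, 0.046, 0.0, 0.0]
wrist_force: [-12.1, -2.6, 42.0]
grip_width: 0.002
```

Contact came at reported z = -17 mm on the 7 mm pad, so the true tip is 24 mm above the reported TCP. I'll back off and check the lateral offset from the two pictures.

Call:
drive_tool(
  commands=[
    [[0,0,10],[0,0,0],-1],
    [[0,0,40],[0,0,0],-1],
    [[0,0,0],[0,0,0],-1],
    [[0,0,0],[0,0,0],-1],
  ],
)

```text
clock: 12.3
ee_pos: [0.5042, 0.0782, 0.0319]
ee_rot: [0.999, 0.046, 0.001, -0.0]
wrist_force: [-0.2, 0.0, -0.1]
grip_width: 0.31
```

```bash
python3 st.py
python3 - <<'E'
from h import *
print(ray("scene",[[257+350/11-.5,137+390/11-.5]],.011)*1000, "vs 503.5 78.1")
print(ray("scene",[[237+318/6-.5,117+285/6-.5]],.0505)*1000,"vs 503.3 77.4")
E
```

```text
[504.2  78.2  31.9] ang 5.2 w 29.1 mm [-0.2  0.  -0.1] 12.3
[[510.43456598  78.03287957  11.        ]] vs 503.5 78.1
[[509.6050552  81.2210332  50.5      ]] vs 503.3 77.4
```

Lateral offset is about zero once the 8 mm to the finger's front edge is allowed for. So only height is wrong: true tip z = reported + 24 mm. I'll redo the horn.

Call:
drive_tool(
  commands=[
    [[3,-37,0],[0,0,0],-1],
    [[3,-37,0],[0,0,0],-1],
    [[3,-37,0],[0,0,0],-1],
    [[2,-36,0],[0,0,0],-1],
    [[0,0,0],[0,0,0],-1],
    [[0,0,-20],[0,0,0],0],
    [[0,0,-20],[0,0,0],0],
    [[0,0,-10],[0,0,0],0],
  ],
)

```text
clock: 13.1
ee_pos: [0.5132, -0.0684, -0.021]
ee_rot: [0.999, 0.046, -0.001, -0.0]
wrist_force: [1.6, 0.6, 0.2]
grip_width: 0.553
```

Call:
drive_tool(
  commands=[
    [[0,0,0],[0,0,0],1],
    [[0,0,0],[0,0,0],1],
    [[0,0,0],[0,0,0],1],
    [[0,0,0],[0,0,0],1],
    [[0,0,0],[0,0,0],1],
    [[0,0,0],[0,0,0],1],
    [[0,0,0],[0,0,0],1],
  ],
  squeeze=30,
)

```text
clock: 13.8
ee_pos: [0.5146, -0.0689, -0.0188]
ee_rot: [0.999, 0.046, 0.0, -0.0]
wrist_force: [0.4, 0.7, 0.1]
grip_width: 0.232
```

Width is 21.8 mm, matching the 22 mm handle, so it's held. Lift and carry to the horn pad.

Call:
drive_tool(
  commands=[
    [[0,0,20],[0,0,0],1],
    [[0,0,35],[0,0,0],1],
    [[-2,30,0],[0,0,-0.04],1],
    [[-2,37,0],[0,0,-0.04],1],
    [[-2,37,0],[0,0,-0.04],1],
    [[-2,37,0],[0,0,-0.04],1],
    [[-2,37,0],[0,0,-0.04],1],
    [[-2,37,0],[0,0,0],1],
  ],
)

```text
clock: 14.6
ee_pos: [0.5024, 0.1476, 0.0363]
ee_rot: [0.998, -0.055, 0.0, -0.0]
wrist_force: [1.0, 0.2, -0.4]
grip_width: 0.229
```

Call:
drive_tool(
  commands=[
    [[-4,38,0],[0,0,0],1],
    [[0,0,0],[0,0,0],1],
    [[0,0,-20],[0,0,0],1],
    [[0,0,0],[0,0,0],1],
    [[0,0,0],[0,0,0],1],
  ],
)

```text
clock: 15.1
ee_pos: [0.4984, 0.1834, 0.0162]
ee_rot: [0.999, -0.054, -0.0, 0.0]
wrist_force: [0.7, 0.1, -0.1]
grip_width: 0.228
```

```bash
python3 st.py
python3 - <<'E'
from h import *
im=robot.camera("scene");p=proj("scene",[.5,.18,.03])[0].astype(int)
cv2.imwrite("pics/hornp.png",crop(im,p[0]-50,p[1]-50,p[0]+50,p[1]+40,6))
E
```

```text
[498.4 183.4  16.2] ang -6.2 w 21.4 mm [ 0.7  0.1 -0.1] 15.1
```

View pics/hornp.png

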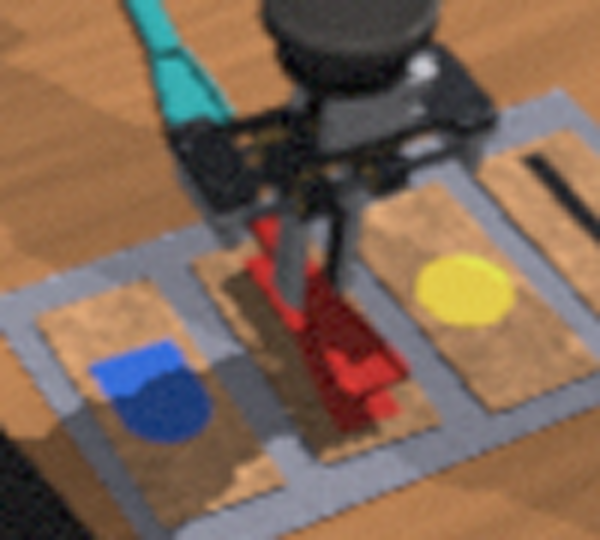

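The red horn is held level above its outline (blade at crop 360,370). Lower 30 mm and release.

Call:
drive_tool(
  commands=[
    [[1,1,-15],[0,0,0],1],
    [[0,0,-11],[0,0,0],1],
    [[0,0,-4],[0,0,0],1],
    [[0,0,0],[0,0,0],1],
    [[0,0,-1],[0,0,0],1],
    [[0,0,0],[0,0,0],0],
    [[0,0,0],[0,0,0],0],
    [[0,0,0],[0,0,0],0],
  ],
)

```text
clock: 15.95
ee_pos: [0.4997, 0.1852, -0.0147]
ee_rot: [0.999, -0.054, 0.0, -0.0]
wrist_force: [0.4, -0.5, -0.1]
grip_width: 0.448
```

Call:
drive_tool(
  commands=[
    [[0,0,0],[0,0,0],-0.2],
    [[0,0,20],[0,0,0],-0.5],
    [[0,0,40],[0,0,0],-1],
    [[4,-40,0],[0,0,0.05],-1],
    [[4,-45,0],[0,0,0.05],-1],
    [[4,-45,0],[0,0,0.05],-1],
    [[4,-45,0],[0,0,0.04],-1],
    [[4,-45,0],[0,0,0],-1],
  ],
)

```text
clock: 16.75
ee_pos: [0.5195, -0.0367, 0.0454]
ee_rot: [0.999, 0.042, 0.0, -0.0]
wrist_force: [0.6, 0.5, 0.6]
grip_width: 1.003
```

Call:
drive_tool(
  commands=[
    [[5,-35,0],[0,0,0],-1],
    [[5,-35,0],[0,0,0],-1],
    [[5,-35,0],[0,0,0],-1],
    [[4,-34,0],[0,0,0],-1],
    [[0,0,0],[0,0,0],-1],
    [[0,0,0],[0,0,0],-1],
  ],
)

```text
clock: 17.35
ee_pos: [0.5384, -0.1745, 0.0451]
ee_rot: [0.999, 0.04, -0.0, -0.0]
wrist_force: [0.8, 1.6, -0.5]
grip_width: 0.998
```

Call:
drive_tool(
  commands=[
    [[0,0,-30],[0,0,0],-1],
    [[0,0,-30],[0,0,0],-1],
    [[0,0,0],[0,0,0],1],
    [[0,0,0],[0,0,0],1],
    [[0,0,0],[0,0,0],1],
    [[0,0,0],[0,0,0],1],
    [[0,0,0],[0,0,0],1],
    [[0,0,0],[0,0,0],1],
  ],
  squeeze=25,
)

```text
clock: 18.15
ee_pos: [0.5392, -0.1741, -0.0139]
ee_rot: [0.999, 0.041, 0.001, 0.0]
wrist_force: [-1.8, 1.1, 9.0]
grip_width: 0.593
```

Call:
drive_tool(
  commands=[
    [[0,0,0],[0,0,0],1],
    [[0,0,0],[0,0,0],1],
    [[0,0,0],[0,0,0],1],
  ],
)

```text
clock: 18.45
ee_pos: [0.5392, -0.1741, -0.0139]
ee_rot: [0.999, 0.041, 0.001, 0.0]
wrist_force: [-1.7, 0.7, 8.5]
grip_width: 0.594
```

Width is 55.8 mm, matching the cup's 56 mm. Lift and carry.

Call:
drive_tool(
  commands=[
    [[0,0,20],[0,0,0],1],
    [[0,0,30],[0,0,0],1],
    [[-6,36,0],[0,0,-0.04],1],
    [[-6,36,0],[0,0,-0.04],1],
    [[-6,36,0],[0,0,-0.04],1],
    [[-6,36,0],[0,0,-0.04],1],
    [[-6,36,0],[0,0,-0.03],1],
    [[-6,36,0],[0,0,0],1],
  ],
)

```text
clock: 19.25
ee_pos: [0.5024, 0.0435, 0.0357]
ee_rot: [0.998, -0.055, 0.0, -0.0]
wrist_force: [1.1, -0.3, -0.5]
grip_width: 0.592
```

Call:
drive_tool(
  commands=[
    [[-5,36,0],[0,0,0],1],
    [[0,0,-10],[0,0,0],1],
    [[0,0,0],[0,0,0],1],
    [[0,0,0],[0,0,0],1],
  ],
)

```text
clock: 19.65
ee_pos: [0.4976, 0.0771, 0.0252]
ee_rot: [0.999, -0.055, -0.0, 0.0]
wrist_force: [0.6, 0.5, -0.3]
grip_width: 0.594
```

```bash
python3 st.py
python3 - <<'E'
from h import *
im=robot.camera("scene");p=proj("scene",[.5,.1,.03])[0].astype(int)
cv2.imwrite("pics/heelp.png",crop(im,p[0]-60,p[1]-50,p[0]+60,p[1]+50,6))
E
```

```text
[497.6  77.1  25.2] ang -6.3 w 55.9 mm [ 0.6  0.5 -0.3] 19.65
```

View pics/heelp.png

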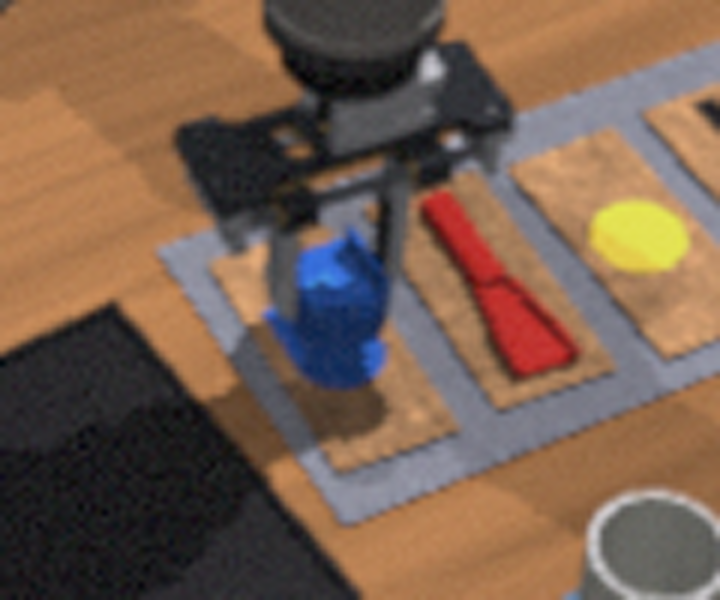

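The horn lies flat on its outline (crop 500,290). The cup hangs above its outline (edges visible at 275,320 and 370,355), perhaps pitched a little. I'll lower slowly so it levels on the pad.

Call:
drive_tool(
  commands=[
    [[1,1,-15],[0,0,0],1],
    [[0,0,-8],[0,0,0],1],
    [[0,0,-4],[0,0,0],1],
    [[0,0,-2],[0,0,0],1],
    [[0,0,-2],[0,0,0],1],
    [[0,0,0],[0,0,0],1],
  ],
)

```text
clock: 20.3
ee_pos: [0.4987, 0.0791, -0.0058]
ee_rot: [0.999, -0.054, 0.0, -0.0]
wrist_force: [-0.5, 0.0, -0.5]
grip_width: 0.595
```

Call:
drive_tool(
  commands=[
    [[0,0,-2],[0,0,0],1],
    [[0,0,-1],[0,0,0],1],
    [[0,0,0],[0,0,0],1],
  ],
  squeeze=6,
)

```text
clock: 20.6
ee_pos: [0.4986, 0.0791, -0.0089]
ee_rot: [0.999, -0.054, 0.0, -0.0]
wrist_force: [0.5, -0.1, 0.1]
grip_width: 0.595
```

Call:
drive_tool(
  commands=[
    [[0,0,-1],[0,0,0],1],
    [[0,0,-1],[0,0,0],1],
    [[0,0,0],[0,0,0],1],
  ],
)

```text
clock: 20.9
ee_pos: [0.4988, 0.0791, -0.0106]
ee_rot: [0.999, -0.054, 0.0, -0.0]
wrist_force: [-0.3, -0.7, 4.5]
grip_width: 0.596
```

Call:
drive_tool(
  commands=[
    [[0,0,0],[0,0,0],-0.6],
    [[0,0,0],[0,0,0],-0.6],
    [[0,0,0],[0,0,0],-0.6],
    [[0,0,15],[0,0,0],-0.6],
    [[0,0,40],[0,0,0],-0.6],
    [[2,-40,0],[0,0,0.05],0],
    [[2,-40,0],[0,0,0.05],0],
    [[2,-40,0],[0,0,0.05],0],
  ],
  squeeze=30,
)

```text
clock: 21.7
ee_pos: [0.5047, -0.0421, 0.0446]
ee_rot: [1.0, 0.022, 0.0, -0.0]
wrist_force: [0.5, 0.7, -0.5]
grip_width: 0.581
```

Call:
drive_tool(
  commands=[
    [[2,-40,0],[0,0,0.05],0],
    [[2,-40,0],[0,0,0.05],0],
    [[2,-40,0],[0,0,0.033],0],
    [[2,-40,0],[0,0,0],0],
    [[1,-40,0],[0,0,0],0],
    [[0,-41,0],[0,0,0],0],
    [[0,0,0],[0,0,0],0],
    [[0,0,0],[0,0,0],0],
  ],
)

```text
clock: 22.5
ee_pos: [0.5131, -0.2826, 0.0438]
ee_rot: [0.996, 0.086, -0.0, -0.0]
wrist_force: [0.5, 0.1, 0.1]
grip_width: 0.502
```

```bash
python3 st.py
```

```text
[ 513.1 -282.6   43.8] ang 9.9 w 47.2 mm [0.5 0.1 0.1] 22.5
```

Call:
drive_tool(
  commands=[
    [[1,1,-30],[0,0,0],0],
    [[0,0,-25],[0,0,0],0],
    [[0,0,-7],[0,0,0],0],
    [[0,0,0],[0,0,0],1],
    [[0,0,0],[0,0,0],1],
    [[0,0,0],[0,0,0],1],
    [[0,0,0],[0,0,0],1],
    [[0,0,0],[0,0,0],1],
  ],
  squeeze=45,
)

```text
clock: 23.3
ee_pos: [0.5152, -0.2811, -0.0169]
ee_rot: [0.996, 0.087, 0.001, 0.0]
wrist_force: [-0.6, 0.3, 8.1]
grip_width: 0.165
```

Call:
drive_tool(
  commands=[
    [[0,0,0],[0,0,0],1],
    [[0,0,0],[0,0,0],1],
    [[0,0,0],[0,0,0],1],
  ],
)

```text
clock: 23.6
ee_pos: [0.5152, -0.2812, -0.0169]
ee_rot: [0.996, 0.087, 0.001, 0.0]
wrist_force: [-1.0, 1.1, 7.3]
grip_width: 0.163
```

Call:
drive_tool(
  commands=[
    [[0,0,20],[0,0,0],1],
    [[0,0,40],[0,0,0],1],
    [[0,30,0],[0,0,-0.03],1],
    [[0,40,0],[0,0,-0.05],1],
    [[0,42,0],[0,0,-0.05],1],
    [[0,42,0],[0,0,-0.05],1],
    [[0,42,0],[0,0,-0.05],1],
    [[0,42,0],[0,0,-0.05],1],
  ],
)

```text
clock: 24.4
ee_pos: [0.5144, -0.0414, 0.0426]
ee_rot: [0.999, -0.054, 0.0, -0.0]
wrist_force: [-0.1, 0.1, -0.7]
grip_width: 0.159
```

Call:
drive_tool(
  commands=[
    [[0,42,0],[0,0,0],1],
    [[0,42,0],[0,0,0],1],
    [[0,42,0],[0,0,0],1],
    [[0,42,0],[0,0,0],1],
    [[0,42,0],[0,0,0],1],
    [[0,42,0],[0,0,0],1],
    [[0,42,0],[0,0,0],1],
    [[0,42,0],[0,0,0],1],
  ],
)

```text
clock: 25.2
ee_pos: [0.5144, 0.2948, 0.0425]
ee_rot: [0.999, -0.053, 0.0, -0.0]
wrist_force: [1.0, -0.1, -0.8]
grip_width: 0.164
```

Call:
drive_tool(
  commands=[
    [[0,42,0],[0,0,0],1],
    [[0,40,0],[0,0,0],1],
    [[0,18,0],[0,0,0],1],
    [[0,0,-15],[0,0,0],1],
    [[0,0,0],[0,0,0],1],
    [[0,0,0],[0,0,0],1],
  ],
)

```text
clock: 25.8
ee_pos: [0.5148, 0.3911, 0.0267]
ee_rot: [0.999, -0.053, -0.0, 0.001]
wrist_force: [-0.3, -0.3, -0.7]
grip_width: 0.165
```

```bash
python3 st.py
python3 - <<'E'
from h import *
im=robot.camera("scene");p=proj("scene",[.5,.3,.03])[0].astype(int)
cv2.imwrite("pics/pickp.png",crop(im,p[0]-75,p[1]-50,p[0]+50,p[1]+50,6))
E
```

```text
[514.8 391.1  26.7] ang -6.1 w 15.5 mm [-0.3 -0.3 -0.7] 25.8
```

View pics/pickp.png

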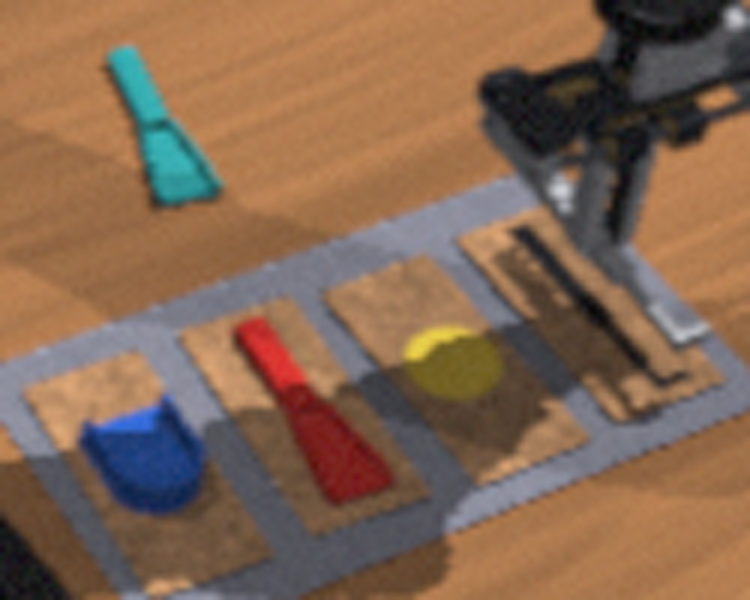

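The heel cup and the horn lie flat on their pads. The pick hangs over its outline, and the offset seen is what its height should give. Lower it.

Call:
drive_tool(
  commands=[
    [[-1,1,-18],[0,0,0],1],
    [[0,0,-12],[0,0,0],1],
    [[0,0,-5],[0,0,0],1],
    [[0,0,-3],[0,0,0],1],
    [[0,0,0],[0,0,0],1],
    [[0,0,0],[0,0,0],1],
  ],
)

```text
clock: 26.45
ee_pos: [0.5139, 0.3942, -0.0104]
ee_rot: [0.999, -0.053, 0.0, -0.0]
wrist_force: [-0.6, 0.2, -0.8]
grip_width: 0.168
```

Call:
drive_tool(
  commands=[
    [[0,-1,-2],[0,0,0],1],
    [[0,0,-1],[0,0,0],1],
    [[0,0,0],[0,0,0],1],
  ],
)

```text
clock: 26.75
ee_pos: [0.5139, 0.3931, -0.0129]
ee_rot: [0.999, -0.053, 0.0, -0.0]
wrist_force: [-2.2, -3.8, 10.2]
grip_width: 0.162
```

Call:
drive_tool(
  commands=[
    [[0,0,0],[0,0,0],0],
    [[0,0,0],[0,0,0],0],
    [[0,0,0],[0,0,0],0],
    [[0,0,20],[0,0,0],0],
    [[0,0,45],[0,0,0],-0.5],
    [[3,-40,0],[0,0,0],-1],
    [[3,-42,0],[0,0,0],-1],
    [[3,-42,0],[0,0,0],-1],
  ],
)

```text
clock: 27.55
ee_pos: [0.5225, 0.2679, 0.0514]
ee_rot: [0.999, -0.052, 0.0, -0.0]
wrist_force: [0.9, -0.4, 0.1]
grip_width: 0.801
```

Call:
drive_tool(
  commands=[
    [[3,-42,0],[0,0,0],-1],
    [[3,-42,0],[0,0,0],-1],
    [[3,-42,0],[0,0,0],-1],
    [[3,-42,0],[0,0,0],-1],
    [[3,-42,0],[0,0,0],-1],
    [[3,-42,0],[0,0,0],-1],
    [[3,-42,0],[0,0,0],-1],
    [[3,-42,0],[0,0,0],-1],
  ],
)

```text
clock: 28.35
ee_pos: [0.5466, -0.0686, 0.0513]
ee_rot: [0.999, -0.053, 0.0, -0.0]
wrist_force: [0.1, -0.8, -0.2]
grip_width: 1.001
```

Call:
drive_tool(
  commands=[
    [[3,-42,0],[0,0,0],-1],
    [[3,-42,0],[0,0,0],-1],
    [[3,-42,0],[0,0,0],-1],
    [[3,-42,0],[0,0,0],-1],
    [[3,-42,0],[0,0,0],-1],
    [[3,-42,0],[0,0,0],-1],
    [[0,0,0],[0,0,0],-1],
    [[0,0,0],[0,0,0],-1],
  ],
)

```text
clock: 29.15
ee_pos: [0.5641, -0.3198, 0.0508]
ee_rot: [0.999, -0.054, -0.0, -0.0]
wrist_force: [0.5, 1.0, -0.3]
grip_width: 1.0
```

```bash
python3 st.py
```

```text
[ 564.1 -319.8   50.8] ang -6.1 w 94.0 mm [ 0.5  1.  -0.3] 29.15
```

Call:
drive_tool(
  commands=[
    [[0,-30,0],[0,0,0],-1],
    [[0,-28,0],[0,0,0],-1],
    [[0,0,0],[0,0,0],-1],
    [[0,0,0],[0,0,0],-1],
    [[0,0,-30],[0,0,0],-1],
    [[0,0,-30],[0,0,0],-1],
    [[0,0,-6],[0,0,0],-1],
    [[0,0,0],[0,0,0],-1],
  ],
)

```text
clock: 29.95
ee_pos: [0.5645, -0.375, -0.0154]
ee_rot: [0.999, -0.052, -0.001, -0.001]
wrist_force: [0.1, -0.1, -0.0]
grip_width: 0.998
```

Call:
drive_tool(
  commands=[
    [[0,0,0],[0,0,0],1],
    [[0,0,0],[0,0,0],1],
    [[0,0,0],[0,0,0],1],
    [[0,0,0],[0,0,0],1],
    [[0,0,0],[0,0,0],1],
    [[0,0,0],[0,0,0],1],
    [[0,0,0],[0,0,0],1],
    [[0,0,0],[0,0,0],1],
  ],
  squeeze=30,
)

```text
clock: 30.75
ee_pos: [0.5648, -0.3772, -0.0143]
ee_rot: [0.999, -0.053, 0.0, 0.0]
wrist_force: [-1.1, -0.9, 5.8]
grip_width: 0.628
```

Width is 59 mm, so the tin is held. Carry it to its disc.

Call:
drive_tool(
  commands=[
    [[0,0,20],[0,0,0],1],
    [[0,0,40],[0,0,0],1],
    [[-3,36,0],[0,0,0],1],
    [[-3,42,0],[0,0,0],1],
    [[-3,42,0],[0,0,0],1],
    [[-3,42,0],[0,0,0],1],
    [[-3,42,0],[0,0,0],1],
    [[-3,42,0],[0,0,0],1],
  ],
)

```text
clock: 31.55
ee_pos: [0.5461, -0.1293, 0.0452]
ee_rot: [0.999, -0.053, 0.0, -0.0]
wrist_force: [1.1, 0.1, -1.5]
grip_width: 0.629
```

Call:
drive_tool(
  commands=[
    [[-3,42,0],[0,0,0],1],
    [[-3,42,0],[0,0,0],1],
    [[-3,42,0],[0,0,0],1],
    [[-3,42,0],[0,0,0],1],
    [[-3,42,0],[0,0,0],1],
    [[-3,42,0],[0,0,0],1],
    [[-3,42,0],[0,0,0],1],
    [[-3,42,0],[0,0,0],1],
  ],
)

```text
clock: 32.35
ee_pos: [0.5222, 0.2067, 0.0452]
ee_rot: [0.999, -0.053, 0.0, -0.0]
wrist_force: [-0.2, -0.1, -1.7]
grip_width: 0.628
```

Call:
drive_tool(
  commands=[
    [[-2,40,0],[0,0,0],1],
    [[-1,40,0],[0,0,0],1],
    [[0,3,-15],[0,0,0],1],
    [[0,0,-10],[0,0,0],1],
    [[0,0,0],[0,0,0],1],
    [[0,0,0],[0,0,0],1],
  ],
)

```text
clock: 32.95
ee_pos: [0.5198, 0.2864, 0.02]
ee_rot: [0.999, -0.054, -0.0, 0.0]
wrist_force: [0.7, 0.6, -1.1]
grip_width: 0.635
```

```bash
python3 st.py
```

```text
[519.8 286.4  20. ] ang -6.1 w 59.7 mm [ 0.7  0.6 -1.1] 32.95
```

Call:
drive_tool(
  commands=[
    [[0,1,-15],[0,0,0],1],
    [[0,0,-8],[0,0,0],1],
    [[0,0,-4],[0,0,0],1],
    [[0,0,-2],[0,0,0],1],
    [[0,0,-1],[0,0,0],1],
    [[0,0,0],[0,0,0],1],
    [[0,0,0],[0,0,0],1],
  ],
)

```text
clock: 33.65
ee_pos: [0.5197, 0.2892, -0.0096]
ee_rot: [0.999, -0.053, 0.0, -0.0]
wrist_force: [-0.3, 0.1, -1.3]
grip_width: 0.635
```

Call:
drive_tool(
  commands=[
    [[0,0,-1],[0,0,0],1],
    [[0,0,0],[0,0,0],1],
  ],
)

```text
clock: 33.85
ee_pos: [0.5198, 0.2893, -0.0104]
ee_rot: [0.999, -0.053, 0.0, -0.0]
wrist_force: [-0.4, -0.4, 3.9]
grip_width: 0.631
```

Contact. Release, retreat up and away to the right (clear of the mug), then check.

Call:
drive_tool(
  commands=[
    [[0,0,0],[0,0,0],-0.6],
    [[0,0,0],[0,0,0],-0.6],
    [[0,0,0],[0,0,0],-0.6],
    [[0,0,20],[0,0,0],-0.6],
    [[0,0,50],[0,0,0],-0.6],
    [[0,-40,20],[0,0,0],-0.6],
    [[0,-42,0],[0,0,0],-0.6],
    [[0,-42,0],[0,0,0],-0.6],
  ],
)

```text
clock: 34.65
ee_pos: [0.5199, 0.164, 0.0801]
ee_rot: [0.999, -0.052, 0.001, -0.0]
wrist_force: [0.2, -0.9, 0.0]
grip_width: 0.8
```

Call:
drive_tool(
  commands=[
    [[0,-45,0],[0,0,0],-0.6],
    [[0,-45,0],[0,0,0],-0.6],
    [[0,-45,0],[0,0,0],-0.6],
    [[0,-45,0],[0,0,0],-0.6],
    [[0,-45,0],[0,0,0],-0.6],
    [[0,-45,0],[0,0,0],-0.6],
    [[0,-45,0],[0,0,0],-0.6],
    [[0,-45,0],[0,0,0],-0.6],
  ],
)

```text
clock: 35.45
ee_pos: [0.5193, -0.1967, 0.0793]
ee_rot: [0.999, -0.053, 0.0, -0.0]
wrist_force: [0.4, -0.1, -0.0]
grip_width: 0.8
```

```bash
python3 st.py
python3 - <<'E'
from h import *
for n in("top","scene"): cv2.imwrite(f"pics/{n}F.png",robot.camera(n))
im=cv2.imread("pics/topF.png");A=crop(im,80,135,245,240,4)
im=cv2.imread("pics/sceneF.png");cv2.imwrite("pics/F.png",A)
cv2.imwrite("pics/FS.png",crop(im,255,110,400,240,4.5))
for n in("top","scene"):
    im=cv2.imread(f"pics/{n}F.png");H,S,V=cv2.split(cv2.cvtColor(im,cv2.COLOR_BGR2HSV));b=im.astype(int)
    ms={'red':((H<8)|(H>172))&(S>150)&(V>90),'blue':(H>100)&(H<125)&(S>140)&(V>60),'yel':(H>14)&(H<38)&(S>190)&(V>110),'white':(S<60)&(b.min(2)>115)}
    for name,k,xy,z in [('horn','red',(.507,.184),.014),('heel','blue',(.498,.078),.022),('tin','yel',(.52,.287),.030)]:
        box=np.zeros(im.shape[:2],np.uint8)
        cor=np.array([[xy[0]+a*.088,xy[1]+c*.046,z] for a,c in((1,1),(1,-1),(-1,-1),(-1,1))])
        cv2.fillConvexPoly(box,proj(n,cor).round().astype(int),1)
        ys,xs=np.nonzero(ms[k]&(box>0));Q=ray(n,np.c_[xs,ys],z)[:,:2]*1000
        u=np.linalg.svd(Q-Q.mean(0),full_matrices=False)[2][0];u*=np.sign(u[0]);v=np.array([-u[1],u[0]]);s,t=(Q-Q.mean(0))@u,(Q-Q.mean(0))@v
        print(n,name,"ang %.1f"%np.degrees(np.arctan2(u[1],u[0])),(Q.mean(0)+u*(s.min()+s.max())/2+v*(t.min()+t.max())/2).round(1),"%.0f %.0f"%(np.ptp(s),np.ptp(t)))
E
```

```text
[ 519.3 -196.7   79.3] ang -6.0 w 75.2 mm [ 0.4 -0.1 -0. ] 35.45
top horn ang -6.5 [506.1 183.3] 151 44
top heel ang -3.7 [497.1  77.4] 72 54
top tin ang 22.7 [519.2 284.9] 55 57
scene horn ang -6.7 [509.6 185.8] 154 44
scene heel ang -18.3 [505.5  75.9] 75 66<stdin>:14: RuntimeWarning: Mean of empty slice.
  ret = um.true_divide(
Traceback (most recent call last):
IndexError: index 0 is out of bounds for axis 0 with size 0
```

View pics/F.png

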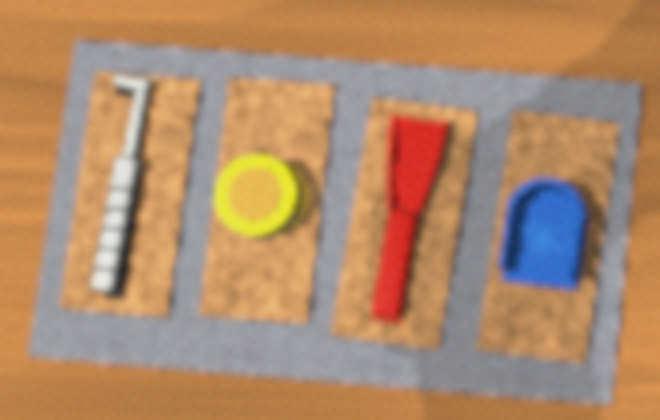

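View pics/FS.png

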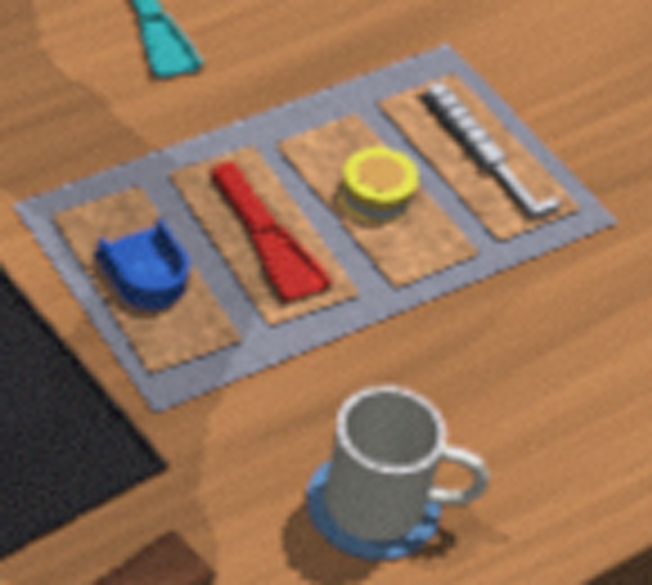

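The viewer limit is reached. Horn, cup and tin are measured within about 3 mm of their targets in the top view. The pick looks a little left, so I'll measure it against its own pad.

Run:
```python
from h import *
for n in("top","scene"):
    im=cv2.imread(f"pics/{n}F.png");b=im.astype(int);H,S,V=cv2.split(cv2.cvtColor(im,cv2.COLOR_BGR2HSV))
    def sel(mask,z,xy=(.529,.391),hx=.1,hy=.05):
        box=np.zeros(im.shape[:2],np.uint8)
        cor=np.array([[xy[0]+a*hx,xy[1]+c*hy,z] for a,c in((1,1),(1,-1),(-1,-1),(-1,1))])
        cv2.fillConvexPoly(box,proj(n,cor).round().astype(int),1)
        ys,xs=np.nonzero(mask&(box>0));return np.c_[xs,ys]
    p=sel((S<70)&(b.min(2)>140),.021,hx=.09,hy=.04)
    Q=ray(n,p,.019)[:,:2]*1000
    lo=Q[Q[:,0]<Q[:,0].min()+90];u=np.linalg.svd(lo-lo.mean(0),full_matrices=False)[2][0];u*=np.sign(u[0])
    s=(Q-lo.mean(0))@u;c=lo.mean(0)+u*(s.min()+s.max())/2
    print(n,"pick ang %.1f"%np.degrees(np.arctan2(u[1],u[0])),c.round(1),"len %.0f"%np.ptp(s))
    # pad: cork (orange, not grey) on original picture, inside the mat
    im0=cv2.imread(f"pics/{n}0.png");h,s0,v=cv2.split(cv2.cvtColor(im0,cv2.COLOR_BGR2HSV))
    m=((s0>70)&(h>4)&(h<25)|(im0.max(2)<75)).astype(np.uint8)
    for nm,xy in(("pick",(.529,.391)),("heel",(.498,.078)),("tin",(.52,.287)),("horn",(.507,.184))):
        mk=np.ones_like(m,bool) & ((m>0)|((nm!="pick")&(s0>120)))
        q=ray(n,sel(mk,.007,xy,.098,.05),.007)[:,:2]*1000
        a=np.radians(-6.2);U=np.array([np.cos(a),np.sin(a)]);W=np.array([-U[1],U[0]])
        d=q-np.array(xy)*1000;S1,T1=d@U,d@W
        k=(abs(T1)<44)&(abs(S1)<94);e=lambda x:(np.percentile(x,1)+np.percentile(x,99))/2
        print("  ",nm,"pad",(np.array(xy)*1000+U*e(S1[k])+W*e(T1[k])).round(1),np.ptp(np.percentile(S1[k],[1,99])).round(),np.ptp(np.percentile(T1[k],[1,99])).round())
```

```text
top pick ang -4.1 [529.5 403. ] len 187
   pick pad [523.2 389. ] 174.0 80.0
   heel pad [497.8  76.9] 176.0 78.0
   tin pad [519.5 286.2] 175.0 82.0
   horn pad [504.9 183.3] 176.0 78.0
scene pick ang -0.8 [526.4 402.1] len 181
   pick pad [524.8 389.8] 174.0 81.0
   heel pad [500.6  77.3] 175.0 78.0
   tin pad [522.6 286.9] 175.0 82.0
   horn pad [507.3 184. ] 176.0 78.0
```

Run:
```python
from h import *
for n in("top","scene"):
    im=cv2.imread(f"pics/{n}F.png");b=im.astype(int)
    for th in(150,165,180):
        m=(b.min(2)>th).astype(np.uint8)
        k,l,st,_=cv2.connectedComponentsWithStats(m)
        p0=proj(n,[.515,.392,.02])[0]
        best=min(range(1,k),key=lambda i:np.min(np.hypot(*(np.argwhere(l==i)[:,::-1]-p0).T)) - .001*st[i,4])
        p=np.argwhere(l==best)[:,::-1];Q=ray(n,p,.020)[:,:2]*1000
        lo=Q[Q[:,0]<Q[:,0].min()+90];u=np.linalg.svd(lo-lo.mean(0),full_matrices=False)[2][0];u*=np.sign(u[0])
        s=(Q-lo.mean(0))@u;c=lo.mean(0)+u*(s.min()+s.max())/2
        print(n,th,len(p),"ang %.1f"%np.degrees(np.arctan2(u[1],u[0])),c.round(1),"len %.0f"%np.ptp(s))
```

```text
top 150 2823 ang 84.4 [414.6 279.1] len 347
top 165 213 ang -5.9 [527.5 391.6] len 157
top 180 177 ang -6.1 [527.1 391.5] len 156
scene 150 94 ang -5.9 [529.3 393.4] len 161
scene 165 35 ang -7.0 [514.7 395. ] len 62
scene 180 5 ang -83.1 [515.8 395.2] len 10
```

The pick's centre is (528,392) at -6°, against its pad centre of about (524,390). That is 4 mm lengthwise and 2 mm sideways, within limits. Handing in.

```bash
python3 -c "
from rig import robot
print(robot.get_obs()['clock']); print(robot.finish_job())"
```

```text
35.55
the job is handed in; nothing more can be done
None
```

All four things are on their own pads, and I handed the job in at about 35.6 s of the 120 s. Each was set down with the gripper lowered to the pad. `finish_job` gives no verdict.

**Problem on the way:** the first tin grasp and the first horn grasp closed on nothing. The reported TCP height is about 24 mm lower than the true fingertips. I found this by pressing the shut fingers on the heel pad, which peaked at 42 N at the wrist, and I used the corrected height after that. The tin and horn were not disturbed.

**Last checks (final pictures):**

| Thing | Offset from its pad centre | Angle |
|---|---|---|
| Horn | about 1–3 mm | -6.5° (pads about -6°) |
| Cup | about 1 mm in the top view | -4° in the top view |
| Tin | about 2 mm | n/a |
| Pick | about 4 mm lengthwise, 2 mm sideways | -6° |

- **Lying flat:** all four look flat in both views. The mug looks untouched. The final crops show little of the brush, but no move went near it.
- **Checks that failed or disagreed:**
  - The second camera gave the cup 8 mm off and -18°, which I put down to its wall being seen obliquely.
  - My tin check failed in that camera, so the tin was measured only from above.
  - The first pick measurement picked up grey mat, gave a length of 181–187 mm, and was redone.

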